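Dock a tool carrier: set on studs, press home, lock with the pin

ROBOT

A 6-joint arm with a two-finger parallel gripper is mounted at the origin on the work surface. World frame = base frame: x ahead of the robot, y to its left, z up, the work surface at z = 0. Lengths are in m, angles in rad, forces in N, time in s.
With the tool pointing down it reaches from about 0.375 to 0.9 m from the base axis. Payload 3.1 kg.
Tool frame: the origin (TCP) lies where the fingers leave the gripper's body, on its centre line; the fingertips stand manip.tip_reach ahead of it and the grasp point (between the pads) lies 54 mm ahead of it (manip.tip_reach is the distance from the TCP to the fingertips, in m); z points along the fingers, y is the direction in which the jaws open and shut (so a half turn about z gives the same grasp; the last joint's range is limited). The gripper opens to 85 mm and grips with 20 to 120 N. Pads are 22 mm wide; open, the fingers measure 114 mm over their backs; the gripper's body (76 mm by 85 mm) begins 54 mm behind the grasp point. The pads swing forward as they close: fully open they stand 13 mm farther back than shut.
Start: joints at [1.063, 0.527, 1.433, -0, 1.181, -0.178], TCP at [0.202, 0.592, 0.304] pointing down, gripper open.
Joint ranges: [-3.08, 3.08], [-0.75, 2.2], [0.22, 2.44], [-1.43, 4.57], [0, 2.65], [-2.85, 2.85]. Speed limits (rad/s): [2.79, 2.79, 3.14, 3.14, 3.14, 3.14].

INTERFACE

Orientations are given as a unit quaternion [x, y, z, w].
In Python, from station import manip, cams, order gives the robot as it stands. The module is installed in compiled form; this text tells all that it offers.
- The arm moves only by the tool drive_tool, never from a script. Its arguments are lists of equal length, an entry for each row: "linear": the shift along the tool's x, y, z in mm, a list of three; "rot": the turn, a rotation vector about the tool's x, y, z in degrees, a list of three; "hand": the finger opening in mm, from 0 to 85.4. A call has 1 to 20 rows; each row shifts and turns the pose as measured when the row begins, along the tool's axes as they then stand; what a row does not reach is not made up. A row lasts 1/12 s, in which the tool goes at most 41.7 mm and 7.16 degrees, less where a joint would pass 70% of its speed; a pose out of reach is approached as far as the arm can. A call with a gripper value outside its range is refused whole. The fingers move at their own pace and stop on an object; "force" is the grip in N (left out, the last holds). Time passes only in rows, so rows that do not move let the fingers close. It gives the time, the measured TCP pose, the force and the opening at its end, in the units of the state.
- manip.sense(): the state, without advancing time (a new reading comes with each control period).
- cams.snapshot(name): name is "scene" or "top"; returns the picture (420x560x3 uint8, red, green, blue); there is no depth.
- cams.camera_model(name): a dict with "vfov" (degrees; the focal length in pixels is half the picture's height over the tangent of half this angle, whatever the lens; pixels are square), "cx", "cy" (the principal point, pixels), "rvec" (rotation vector, rad) and "tvec" (3), from world to camera coordinates, as OpenCV has them. Camera axes: x right, y down, z forward; pixel columns grow to the right and rows downward; lengths in m; the calibration is good to about 2 mm. A picture is of the moment at which its call begins. camera_model takes no time and is no camera call.
- order.sign_off(): hands the job in, once; it reports no verdict.
Trained networks look in the newest picture that a camera, given by its name, has taken for a name from the list of things; names that differ only in an ending like _2 or _b are one class to them, and where a whole thing is asked for, a point or a joint stands for the part that bears it (a point fixed in the world has none). Each returns a list of dicts, best first, with "score" (0 to 1); they miss things now and then, are a little off and sometimes report something else, mostly with a low value. They report only what shows in the picture. A call takes as long as a camera call. They do not tell look-alikes from the thing itself.
- cams.regions_of(label, camera): "pixels" (420x560 bool, what is visible of it) and "rect" ([left, top, right, bottom] in pixels, round what is visible of it).
- cams.spot_point(label, camera): "at" ([column, row] in pixels: a listed point, or the origin of a listed thing).
The state is a dict: "t": time; "q": joint angles; "qd": joint speeds; "tau": joint torques, N m; "tcp_pos": TCP position; "tool_rot": TCP orientation; "force": force on the tool from outside, world axes, zero at the start; "ft_torque": the same for the moment, N m; "finger_gap": opening from 0.0 (shut) to 1.0 (fully open).
Only numpy, scipy, OpenCV 4.12 (cv2) and the standard library are available. Lean on these libraries where they do the work, as an engineer would, in place of code of your own. Each camera call takes 0.05 s, during which the arm holds its last target. There are 200 camera calls.

TASK

Put the black tool carrier with the yellow lug onto the four studs of the blue docking station, lug between the yellow fork ears, and let go: it will stand proud on the spring rollers. Then press down on its top until it snaps fully home, flat on the station, and after that push the orange-headed locking pin all the way in through fork and lug. Leave the grey carrier and the other things where they are.

Things in the scene. Friction and masses are not known exactly. Their poses are not given: they have to be found in the camera images.
- carrier_mid (a point): Centre (half-way up) of the loose black plastic tool carrier, 0.32 kg, 56 mm high, upright on the table at the start. z is up, x points away from its lug. Base 90 (x) x 68 (y) x 26 mm high; on it a tower 80 (x) x 44 (y) x 30 mm high with a flat top (bolt heads 1 mm high near its corners). Grasp the tower across its 44 mm from above; press on the middle of its top.
- carrier: The same carrier, origin at the centre of its underside, 28 mm below carrier_mid. Four square sockets 20 mm wide, 22 mm deep in the underside at x = +-27, y = +-18 mm. A V-shaped ridge runs along each side, 80 mm over both, 10 mm above the underside.
- carrier_lug (a point): Centre of the cross hole (14 mm diameter, along y) in the carrier's yellow lug, 60 mm to -x of carrier_mid and 15 mm below it. The lug is 16 mm thick (y), 26 mm high and sticks out 31 mm from the base's -x end. Same axes as the carrier.
- dock_home (a point): Where carrier_mid must be when the carrier is fully home (axes parallel, same way round): over the fixed station's centre, 44 mm above the table, 28 mm above the top of its blue plate (108 x 124 x 16 mm, with a tongue to -x under the fork). Four steel studs, 17 mm diameter, 20 mm high, tapered tips, at x = +-27, y = +-18 mm.
- dock: The same station, origin under its centre on the table. Brass spring rollers in two grey cheeks (y = +-46 to 60 mm, tops 42 mm above the table) bear on the carrier's ridges: under its own weight it stops about 13 mm above home, studs about 7 mm into the sockets. A push of about 9 to 15 N on its top takes it over the rollers; it snaps down and stays.
- dock_fork (a point): Centre of the gap between the station's two yellow fork ears (gap 21 mm, ears 10 mm thick, tops 46 mm above the table), 60 mm to -x of dock_home and 15 mm below it, on the pin's axis. The lug's hole comes here when the carrier is home. Same axes as dock_home.
- pin_head (a point): Centre of the outer face of the locking pin's round orange head (26 mm diameter, 8 mm thick), 29 mm above the table; moves with the pin. The pin (10 mm diameter, 50 mm long, tapered tip) is captive in the +y fork ear, along the station's y, and is pushed towards the station's -y. Same axes as dock_home.
- lock_pin (a joint): How far the locking pin is pushed in, in m: 0 to 0.006 at the start (pulled out), 0.042 with its head against the fork ear. Slides against 2 to 3 N of friction and stays where it is left.
- spare: Grey plastic carrier of the same shape without a lug, loose on the table; origin at the centre of its underside. Not to be used.
- flange_ring: Loose steel ring, 84 mm outside diameter, 16 mm high; origin at the centre of its underside. Leave alone.
- collet: Loose dark steel stepped tool nose, 72 mm diameter, 70 mm high; origin at the centre of its underside. Leave alone.
- screwdriver: Loose screwdriver with a red handle, about 200 mm long, lying down; origin under its middle. Leave alone.
- wrench: Loose steel wrench, about 200 mm long, lying flat; origin under its middle. Leave alone.
There are look-alikes about, which are no part of the job. Of the things like the carrier, leave any that is turquoise; of the rest the smaller one is meant.

How it is judged:
By the outcome, as a careful person would: the job done as asked, in the order asked, and still so for the second after the job is handed in, with the robot touching nothing.
It also fails if it takes over 51 s, if anything falls off the work surface, if the arm or the gripper's body presses on something with over 40 N, if the wrist force passes 120 N, or if a joint passes its speed limit or range.

## Working session

There is one attempt and no reset: what is moved stays moved. The work goes in short steps, Python scripts to look and compute and a tool call to move; the robot and the scene stay as the last step left them, time stands still between calls to the robot, and variables do not carry over. Pictures are saved under pics/ and viewed, about 8 in all and at most 12, crops included, and the job is handed in when it is done.

Besides the shell and the picture viewer there is one more tool, called after "Request:" as name(argument=value, ...), one argument or row to a line, values as JSON. drive_tool: Moves the arm, as the interface text tells. Its arguments: {"type":"object","properties":{"linear":{"type":"array","items":{"type":"array","items":{"type":"number"}}},"rot":{"type":"array","items":{"type":"array","items":{"type":"number"}}},"hand":{"type":"array","items":{"type":"number"}},"force":{"type":"number"}},"required":["linear","rot","hand"]}

```bash
mkdir -p pics; cat > h.py <<'E'
import numpy as np, cv2
from station import manip, cams, order
def cam(n):
    m=cams.camera_model(n); f=210/np.tan(np.radians(m["vfov"])/2)
    K=np.array([[f,0,m["cx"]],[0,f,m["cy"]],[0,0,1.]]); return K,np.array(m["rvec"],float),np.array(m["tvec"],float)
def ray(n,uv,z):
    K,r,t=cam(n); R=cv2.Rodrigues(r)[0]; c=-R.T@t; d=R.T@np.linalg.inv(K)@np.array([*uv,1.]); return c+d*(z-c[2])/d[2]
def proj(n,P):
    K,r,t=cam(n); return cv2.projectPoints(np.atleast_2d(np.array(P,float)),r,t,K,None)[0][:,0]
def save(n,name,crop=None,s=1):
    im=cams.snapshot(n)[:,:,::-1].copy()
    if crop: im=im[crop[1]:crop[3],crop[0]:crop[2]]
    cv2.imwrite("pics/"+name,cv2.resize(im,None,fx=s,fy=s,interpolation=cv2.INTER_CUBIC))
E
python3 - <<'E'
from h import *
a=cams.snapshot("scene");b=cams.snapshot("top")
cv2.imwrite("pics/s0.png",a[:,:,::-1]);cv2.imwrite("pics/t0.png",b[:,:,::-1])
print(cams.camera_model("top"),cams.camera_model("scene"),manip.sense(),manip.tip_reach)
Z=dict(carrier_mid=.028,carrier=0,carrier_lug=.013,dock_home=.044,dock=0,dock_fork=.029,pin_head=.029,spare=0)
for n in("top","scene"):
  for l,z in Z.items():
    for d in cams.spot_point(l,n): print(n,l,np.round(d["score"],2),np.round(d["at"],1),ray(n,d["at"],z).round(4))
E
```

```text
{'vfov': 45.33897411234642, 'cx': 267.2669333661275, 'cy': 217.814151774558, 'rvec': array([ 2.14223957, -2.06824397,  0.21781089]), 'tvec': array([-0.0587936 ,  0.52663283,  1.65701323])} {'vfov': 51.38214199565412, 'cx': 276.32464380745904, 'cy': 212.77510601205014, 'rvec': array([ 2.20417889,  1.06535234, -0.39520557]), 'tvec': array([-0.29763449, -0.28103456,  1.60547795])} {'t': 0.1, 'q': array([ 1.06351197e+00,  5.28389570e-01,  1.43380560e+00,  1.56540423e-05,
        1.18140180e+00, -1.78448806e-01]), 'qd': array([-0.00036412, -0.00180342, -0.00472601, -0.00082377, -0.00012093,
        0.00110905]), 'tau': array([-5.24402531e-04, -4.43304884e+01, -1.78585070e+01, -2.50762887e-04,
        3.88108136e-03, -1.26951156e-05]), 'tcp_pos': array([0.20152167, 0.5910735 , 0.30301128]), 'tool_rot': array([ 1.63680842e-01,  9.86512837e-01, -9.41396864e-04, -3.43731576e-04]), 'force': array([-0.13468697, -0.25631222,  0.51044369]), 'ft_torque': array([-0.00907119, -0.02784353,  0.01507651]), 'finger_gap': 1.0014499075244885} 0.0726
top carrier_mid 0.77 [359.9 225.1] [ 0.5199 -0.3605  0.0
[... 820 characters left out ...]
arrier 0.96 [149.2 231.6] [ 0.304  -0.3471  0.    ]
scene carrier 0.68 [182.7 277.2] [ 0.506  -0.3515  0.    ]
scene carrier 0.65 [ 82.9 268.8] [ 0.3112 -0.554   0.    ]
scene carrier_lug 0.98 [171.6 261.8] [ 0.4515 -0.3526  0.013 ]
scene carrier_lug 0.69 [121.7 233.9] [ 0.2737 -0.4172  0.013 ]
scene carrier_lug 0.63 [ 98.5 267.9] [ 0.3459 -0.5198  0.013 ]
scene dock_home 0.89 [316.6 189.4] [0.5104 0.1337 0.044 ]
scene dock 0.94 [315.8 203.9] [0.5265 0.1204 0.    ]
scene dock_fork 0.74 [298.5 189.6] [0.4652 0.0988 0.029 ]
scene pin_head 0.6 [250.8 252.9] [ 0.5726 -0.1682  0.029 ]
scene pin_head 0.41 [313.5 178.3] [0.4558 0.1712 0.029 ]
scene spare 0.81 [252.3 253.3] [ 0.5584 -0.1536  0.    ]
```

View pics/t0.png

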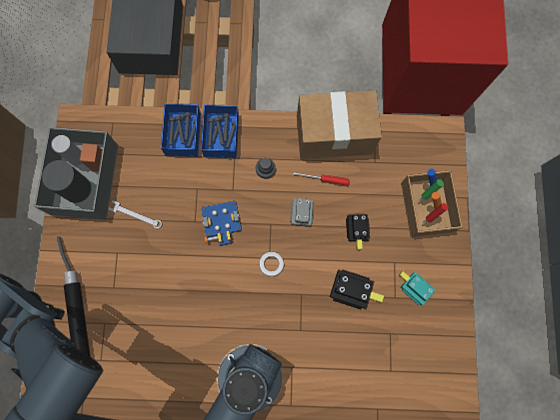

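View pics/s0.png

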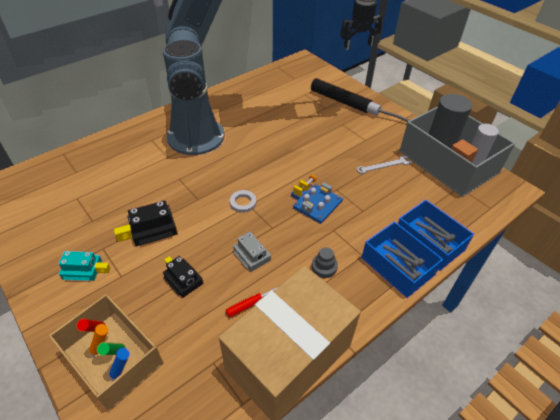

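Seen in the top picture: the small black carrier is at (358,228), the larger black look-alike at (353,289) and the turquoise one at (417,288). The small black one fits the description. The dock is at (221,222) and the spare at (302,211). Next is a close crop of the carrier and dock from both cameras.

```bash
python3 - <<'E'
import cv2,numpy as np
a=cv2.imread("pics/s0.png");b=cv2.imread("pics/t0.png")
def c(i,x,y,w=64,h=48): return cv2.resize(i[y:y+h,x:x+w],None,fx=6.25,fy=6.25,interpolation=cv2.INTER_CUBIC)
o=np.vstack([np.hstack([c(b,190,198),c(b,326,205)]),np.hstack([c(a,286,172),c(a,152,250)])])
cv2.imwrite("pics/c0.png",o)
E
```

```text
(no output)
```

View pics/c0.png

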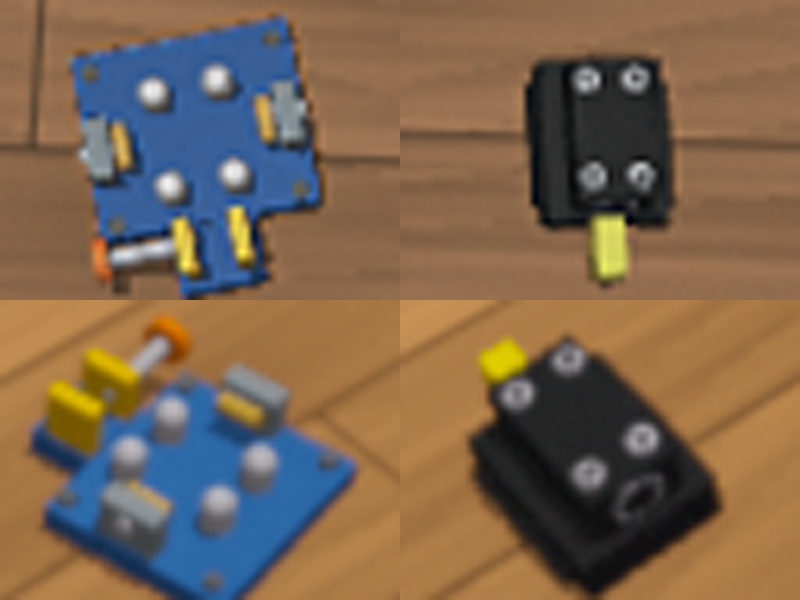

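```bash
cat > fit.py <<'E'
from h import *
from scipy.optimize import least_squares
def px(p,o,t): return (np.array(p)-np.array(t)+.5)/6.25-.5+np.array(o)
def fit(obs,x0):
    # obs: list of (cam, model Nx3, pixels Nx2); pose x,y,yaw
    def res(p):
        c,s=np.cos(p[2]),np.sin(p[2]);R=np.array([[c,-s,0],[s,c,0],[0,0,1]])
        return np.concatenate([(proj(n,M@R.T+[p[0],p[1],0])-u).ravel() for n,M,u in obs])
    r=least_squares(res,x0,loss="soft_l1",x_scale=[.01,.01,.1]);return r.x,res(r.x)
E
python3 - <<'E'
from fit import *
S=[(27,18),(27,-18),(-27,18),(-27,-18)]
st=[(x,y,29) for x,y in S]; co=[(54,62,16),(54,-62,16),(-54,-62,16),(-54,62,16)]
M=np.array(st+co)/1e3
top=("top",M,px([(153,93),(217,82),(171,187),(235,174),(72,58),(285,15),(322,205),(95,235)],(190,198),(0,0)))
st=np.array([(x,y,28) for x,y in S])/1e3
import itertools
sp=[(260,467),(218,508),(171,418),(130,458)]
sc=("scene",np.vstack([st,[(.054,.062,.016),(-.054,-.062,.016)]]),px(sp+[(356,462),(47,513)],(286,172),(0,300)))
for o in([top],[sc],[top,sc]):
    p,r=fit(o,[.53,.12,.2]);print(p[:2].round(4),np.degrees(p[2]).round(2),r.round(1))
def carr(names):
    for k in names: pass
# carrier: bolts, yaw from free rectangle (bx,by fitted)
from scipy.optimize import least_squares
ut=px([(586,79),(635,78),(593,176),(641,175)],(326,205),(400,0))
us=px([(641,438),(589,473),(568,360),(517,393)],(152,250),(400,300))
def res(p,both):
    x,y,a,bx,by=p;c,s=np.cos(a),np.sin(a)
    P=[(x+c*i*bx-s*j*by,y+s*i*bx+c*j*by,.057) for i,j in((1,1),(1,-1),(-1,1),(-1,-1))]
    return np.concatenate([(proj(n,P)-u).ravel() for n,u in both])
for b in([("top",ut)],[("scene",us)],[("top",ut),("scene",us)]):
    r=least_squares(res,[.52,-.35,0,.03,.015],args=(b,),x_scale=[.01,.01,.1,.01,.01]);print(r.x.round(4),np.degrees(r.x[2]).round(2),r.fun.round(1))
E
```

```text
[0.5272 0.1221] 12.39 [ 0.  -0.8 -0.  -0.9 -0.4 -0.8 -0.4 -0.6 -0.2  0.5  0.5  1.1 -0.2  0.4
  0.8  2. ]
[0.5282 0.1214] 14.24 [ 0.3  0.1  0.7  0.3  0.2  0.5  0.3  0.5 -0.7 -0.6 -1.8 -1.4]
[0.5275 0.122 ] 12.8 [ 0.  -0.8 -0.  -1.  -0.3 -0.9 -0.2 -0.7 -0.3  0.5  0.5  1.  -0.   0.2
  1.   2.   0.3  0.1  0.5  0.1  0.4  0.2  0.3  0.1 -0.5 -0.3 -1.9 -2. ]
[ 0.5146 -0.3549  0.061   0.0269  0.0132] 3.5 [ 0.1  0.  -0.  -0.  -0.1  0.   0.  -0. ]
[ 0.5152 -0.3549  0.0646  0.0269  0.0129] 3.7 [-0.  0.  0. -0.  0. -0. -0.  0.]
[ 0.5149 -0.3549  0.0633  0.0269  0.013 ] 3.63 [ 0.1 -0.1 -0.1 -0.1  0.  -0.   0.  -0.1 -0.  -0.1 -0.1 -0.1  0.  -0.1
 -0.1 -0. ]
```

```bash
cat > dock.py <<'E'
from fit import *
S=[(27,18),(27,-18),(-27,18),(-27,-18)]
def ringpts():
    t=np.linspace(0,2*np.pi,24,endpoint=False);P=[]
    for z,r in((16,8.5),(31,8.5),(36,5.5)): P+=[(r*np.cos(a),r*np.sin(a),z) for a in t]
    return np.array(P)/1e3
RP=ringpts()
def cen(n,x,y):
    h=cv2.convexHull(proj(n,RP+[x,y,0]).astype(np.float32));m=cv2.moments(h);return [m["m10"]/m["m00"],m["m01"]/m["m00"]]
def blobs(n,im,p):
    hsv=cv2.cvtColor(cv2.resize(im,None,fx=4,fy=4,interpolation=cv2.INTER_CUBIC),cv2.COLOR_BGR2HSV)
    m=((hsv[...,1]<110)&(hsv[...,2]>90)).astype(np.uint8)
    out=[]
    k,l,st,ce=cv2.connectedComponentsWithStats(m)
    for x,y in S:
        c,s=np.cos(p[2]),np.sin(p[2]);g=np.array(cen(n,p[0]+(c*x-s*y)/1e3,p[1]+(s*x+c*y)/1e3))
        d=np.linalg.norm((ce+.5)/4-.5-g,axis=1);d[st[:,4]<100]=99;j=d.argmin();out.append((*((ce[j]+.5)/4-.5),st[j,4]/16))
    return np.array(out)
E
python3 - <<'E'
from dock import *
ims={"top":cv2.imread("pics/t0.png"),"scene":cv2.imread("pics/s0.png")}
p0=[.527,.122,np.radians(13)]
B={n:blobs(n,ims[n],p0) for n in ims};print({k:v.round(1).tolist() for k,v in B.items()})
def res(p,ns):
    c,s=np.cos(p[2]),np.sin(p[2])
    return np.concatenate([(np.array([cen(n,p[0]+(c*x-s*y)/1e3,p[1]+(s*x+c*y)/1e3) for x,y in S])-B[n][:,:2]).ravel() for n in ns])
for ns in(["top"],["scene"],["top","scene"]):
    r=least_squares(res,p0,args=(ns,),x_scale=[.01,.01,.1],diff_step=1e-3);p=r.x;print(ns,p[:2].round(4),np.degrees(p[2]).round(2),r.fun.round(2))
c,s=np.cos(p[2]),np.sin(p[2]);R=np.array([[c,-s,0],[s,c,0],[0,0,1]])
def box(x0,x1,y0,y1,z0,z1): 
    return [[(x,y,z) for x,y in((x0,y0),(x1,y0),(x1,y1),(x0,y1))] for z in(z0,z1)]
polys=box(-54,54,-62,62,0,16)+box(-10,10,46,60,42,42)[:1]+box(-10,10,-60,-46,42,42)[:1]+box(-72,-48,10.5,20.5,46,46)[:1]+box(-72,-48,-20.5,-10.5,46,46)[:1]
polys+=[[(27*i+8.5*np.cos(a),18*j+8.5*np.sin(a),z) for a in np.linspace(0,6.28,20)] for i in(1,-1) for j in(1,-1) for z in(16,31)]
o=[]
for n,(x,y) in(("top",(190,198)),("scene",(286,168))):
    im=cv2.resize(ims[n][y:y+52,x:x+64],None,fx=6.25,fy=6.25,interpolation=cv2.INTER_CUBIC)
    for q in polys:
        u=proj(n,np.array(q)/1e3@R.T+[p[0],p[1],0]);u=(u-[x,y]+.5)*6.25-.5
        cv2.polylines(im,[u.round().astype(np.int32)],True,(0,255,255) if n=="top" else (0,255,0),1)
    o.append(im)
cv2.imwrite("pics/c1.png",np.hstack(o))
E
```

```text
{'top': [[213.9, 212.3, 22.4], [224.1, 210.3, 23.1], [216.6, 227.4, 21.9], [226.9, 225.3, 22.9]], 'scene': [[326.9, 198.3, 38.9], [320.5, 205.1, 40.1], [322.2, 191.6, 184.5], [307.1, 202.0, 109.0]]}
['top'] [0.5263 0.1228] 13.46 [-0.    0.06  0.02  0.05  0.04 -0.07 -0.06 -0.04]
['scene'] [0.5334 0.1256] 2.04 [ 2.42  2.92  0.63  1.67 -5.04  0.22  1.9  -4.95]
['top', 'scene'] [0.53   0.1247] 8.47 [ 0.12 -1.54  0.26 -0.68 -1.18 -1.48 -1.16 -0.57  1.61  1.6   0.82  1.02
 -7.08 -0.12  0.77 -4.62]
```

View pics/c1.png

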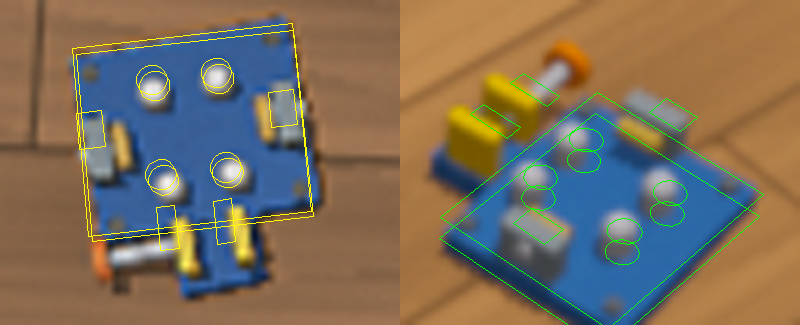

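```bash
python3 - <<'E'
from dock import *
T=np.array([[213.9,212.3],[224.1,210.3],[216.6,227.4],[226.9,225.3]])
Sc=np.vstack([[[326.9,198.3],[320.5,205.1]],px([(171,418),(130,458)],(286,172),(0,300))])
B={"top":T,"scene":Sc}
def res(p,ns):
    c,s=np.cos(p[2]),np.sin(p[2])
    return np.concatenate([(np.array([cen(n,p[0]+(c*x-s*y)/1e3,p[1]+(s*x+c*y)/1e3) for x,y in S])-B[n]).ravel() for n in ns])
for ns in(["top"],["scene"],["top","scene"]):
    r=least_squares(res,[.526,.122,.23],args=(ns,),x_scale=[.01,.01,.1],diff_step=1e-3);p=r.x;print(ns,p[:2].round(4),np.degrees(p[2]).round(2),r.fun.round(2))
c,s=np.cos(p[2]),np.sin(p[2]);R=np.array([[c,-s,0],[s,c,0],[0,0,1]])
ims={"top":cv2.imread("pics/t0.png"),"scene":cv2.imread("pics/s0.png")}
def box(x0,x1,y0,y1,z0,z1): 
    return [[(x,y,z) for x,y in((x0,y0),(x1,y0),(x1,y1),(x0,y1))] for z in(z0,z1)]
polys=box(-54,54,-62,62,0,16)+box(-10,10,46,60,42,42)[:1]+box(-10,10,-60,-46,42,42)[:1]+box(-72,-48,10.5,20.5,46,46)[:1]+box(-72,-48,-20.5,-10.5,46,46)[:1]
o=[]
for n,(x,y) in(("top",(190,198)),("scene",(286,168))):
    im=cv2.resize(ims[n][y:y+52,x:x+64],None,fx=6.25,fy=6.25,interpolation=cv2.INTER_CUBIC)
    for q in polys:
        u=proj(n,np.array(q)/1e3@R.T+[p[0],p[1],0]);u=(u-[x,y]+.5)*6.25-.5
        cv2.polylines(im,[u.round().astype(np.int32)],True,(0,255,255) if n=="top" else (0,255,0),1)
    o.append(im)
cv2.imwrite("pics/c2.png",np.hstack(o))
E
```

```text
['top'] [0.5263 0.1228] 13.36 [ 0.02  0.07 -0.02  0.08  0.03 -0.12 -0.04 -0.03]
['scene'] [0.5238 0.1239] 12.67 [ 0.11  0.05 -0.06 -0.23  0.02  0.14 -0.08  0.05]
['top', 'scene'] [0.5252 0.1231] 13.04 [-0.05  0.34 -0.08  0.41 -0.12  0.17 -0.18  0.32  0.22  0.37  0.11  0.14
  0.06  0.51  0.02  0.46]
```

View pics/c2.png

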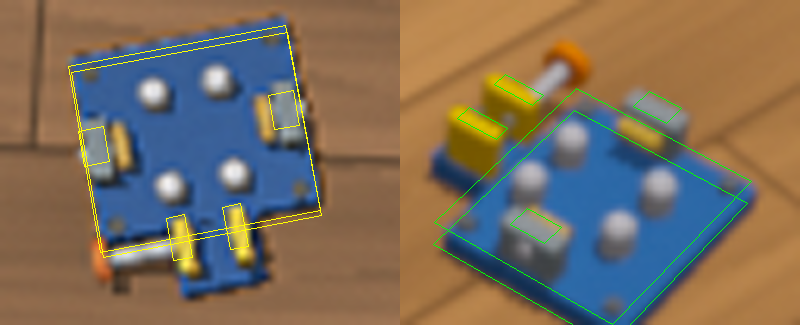

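```bash
python3 - <<'E'
from h import *
for n in("top","scene"):
    K,r,t=cam(n);R=cv2.Rodrigues(r)[0];print(n,K[0,0],(-R.T@t).round(3),(R[2]).round(3))
    print(proj(n,[[.527,.122,z] for z in(0,.016,.036)]).round(2).tolist())
E
```

```text
top 502.77307813942525 [ 0.166 -0.059  1.731] [ 0.212  0.011 -0.977]
[[221.25, 220.02], [220.82, 219.07], [220.28, 217.85]]
scene 436.52184773253987 [ 1.181 -0.577  1.009] [-0.517  0.424 -0.743]
[[316.28, 203.75], [316.68, 200.27], [317.19, 195.83]]
```

Both cameras put the carrier at (0.515, -0.355) with yaw 3.6°. The studs and cheeks put the dock at about (0.5255, 0.123) with yaw about 13°. The plate outline sits about 3 mm off in +x from the studs, but the studs are what count. Now moving.

Request:
drive_tool(
  linear=[
    [-29, -29, 0],
    [-29, -29, 0],
    [-29, -29, 0],
    [-29, -29, 0],
    [-29, -29, 0],
    [-29, -29, 0],
    [-29, -29, 0],
    [-29, -29, 0],
    [-29, -29, 0],
    [-29, -29, 0],
    [-29, -29, 0],
    [-29, -29, 0],
  ],
  rot=[
    [0, 0, 0],
    [0, 0, 0],
    [0, 0, 0],
    [0, 0, 0],
    [0, 0, 0],
    [0, 0, 0],
    [0, 0, 0],
    [0, 0, 0],
    [0, 0, 0],
    [0, 0, 0],
    [0, 0, 0],
    [0, 0, 0],
  ],
  hand=[85, 85, 85, 85, 85, 85, 85, 85, 85, 85, 85, 85],
)

```text
t: 1.9
tcp_pos: [0.4232, 0.149, 0.3035]
tool_rot: [0.155, 0.988, 0.006, 0.004]
force: [1.5, 0.3, -0.0]
finger_gap: 0.998
```

Request:
drive_tool(
  linear=[
    [-18.6, -34.8, 0],
    [-18.6, -34.8, 0],
    [-18.6, -34.8, 0],
    [-18.6, -34.8, 0],
    [-18.6, -34.8, 0],
    [-18.6, -34.8, 0],
    [-18.6, -34.8, 0],
    [-18.6, -34.8, 0],
    [-18.6, -34.8, 0],
    [-18.6, -34.8, 0],
    [-18.6, -34.8, 0],
    [-18.6, -34.8, 0],
    [-18.6, -34.8, 0],
    [0, 0, 0],
    [0, 0, 0],
    [0, 0, 0],
    [0, 0, 0],
    [0, 0, 0],
    [0, 0, 0],
    [0, 0, 0],
  ],
  rot=[
    [0, 0, 0],
    [0, 0, 0],
    [0, 0, 0],
    [0, 0, 0],
    [0, 0, 0],
    [0, 0, 0],
    [0, 0, 0],
    [0, 0, 0],
    [0, 0, 0],
    [0, 0, 0],
    [0, 0, 0],
    [0, 0, 0],
    [0, 0, 0],
    [0, 0, 7.1],
    [0, 0, 7.1],
    [0, 0, 7.1],
    [0, 0, 7.1],
    [0, 0, 7.1],
    [0, 0, 7.1],
    [0, 0, 7.1],
  ],
  hand=[85, 85, 85, 85, 85, 85, 85, 85, 85, 85, 85, 85, 85, 85, 85, 85, 85, 85, 85, 85],
)

```text
t: 3.57
tcp_pos: [0.5176, -0.3989, 0.3017]
tool_rot: [0.563, 0.826, 0.008, 0.01]
force: [0.3, -0.1, 0.2]
finger_gap: 0.991
```

Request:
drive_tool(
  linear=[
    [0, 0, 0],
    [0, 0, 0],
    [0, 0, 0],
    [0, 0, 0],
    [0, 0, 0],
    [0, 0, 0],
    [0, 0, 0],
    [0, 0, 0],
    [0, 0, 0],
    [0, 0, 0],
    [0, 0, 0],
    [0, 0, 0],
    [0, 0, 0],
    [0, 0, 0],
    [0, 0, 0],
  ],
  rot=[
    [0, 0, 7.1],
    [0, 0, 7.1],
    [0, 0, 7.1],
    [0, 0, 7.1],
    [0, 0, 7.1],
    [0, 0, 7.1],
    [0, 0, 7.1],
    [0, 0, 7.1],
    [0, 0, 7.1],
    [0, 0, 7.1],
    [0, 0, 7.1],
    [0, 0, 7.1],
    [0, 0, 7.1],
    [0, 0, 7.1],
    [0, 0, 7.1],
  ],
  hand=[85, 85, 85, 85, 85, 85, 85, 85, 85, 85, 85, 85, 85, 85, 85],
)

```text
t: 4.82
tcp_pos: [0.5173, -0.399, 0.3011]
tool_rot: [0.999, 0.035, 0.013, -0.001]
force: [-0.4, -0.3, -0.8]
finger_gap: 0.994
```

```bash
cat > go.py <<'E'
import sys
from h import *
from scipy.spatial.transform import Rotation as Ro
# usage: go.py x y z yaw_deg : shift in tool axes (mm) and turn rotvec (deg) to get there (tool down, tool x at yaw)
def go(x,y,z,yaw):
    s=manip.sense();R=Ro.from_quat(s["tool_rot"])
    T=Ro.from_euler("z",yaw,degrees=True)*Ro.from_rotvec([np.pi,0,0])
    print("t",round(s["t"],2),"pos",s["tcp_pos"].round(4),"F",s["force"].round(1),"gap",round(s["finger_gap"],3))
    print("lin",(R.inv().apply(np.array([x,y,z])-s["tcp_pos"])*1e3).round(1),"rot",np.degrees((R.inv()*T).as_rotvec()).round(2))
if __name__=="__main__": go(*map(float,sys.argv[1:]))
E
python3 go.py 0.515 -0.355 0.303 3.6
```

```text
t 4.82 pos [ 0.5173 -0.399   0.3011] F [-0.4 -0.3 -0.8] gap 0.994
lin [  0.8 -44.   -1.8] rot [-0.05 -1.47  0.4 ]
```

Request:
drive_tool(
  linear=[
    [0.8, -22, -1.8],
    [0, -22, 0],
    [0, 0, 0],
    [0, 0, 35],
    [0, 0, 35],
    [0, 0, 35],
    [0, 0, 0],
  ],
  rot=[
    [0, -1.47, 0.4],
    [0, 0, 0],
    [0, 0, 0],
    [0, 0, 0],
    [0, 0, 0],
    [0, 0, 0],
    [0, 0, 0],
  ],
  hand=[85, 85, 85, 85, 85, 85, 85],
)

```text
t: 5.4
tcp_pos: [0.5181, -0.3583, 0.1994]
tool_rot: [1.0, 0.029, 0.004, 0.005]
force: [-1.3, 1.4, -1.2]
finger_gap: 0.994
```

```bash
python3 go.py 0.515 -0.355 0.103 3.6
```

```text
t 5.4 pos [ 0.5181 -0.3583  0.1994] F [-1.3  1.4 -1.2] gap 0.994
lin [-3.7 -4.5 96.3] rot [ 0.64 -0.47 -0.29]
```

Request:
drive_tool(
  linear=[
    [-3.7, -4.5, 30],
    [0, 0, 30],
    [0, 0, 25],
    [0, 0, 0],
  ],
  rot=[
    [0.64, -0.47, -0.29],
    [0, 0, 0],
    [0, 0, 0],
    [0, 0, 0],
  ],
  hand=[85, 85, 85, 85],
)

```text
t: 5.73
tcp_pos: [0.5175, -0.3592, 0.1163]
tool_rot: [0.999, 0.032, 0.003, 0.003]
force: [-0.3, 1.0, 0.1]
finger_gap: 0.996
```

```bash
python3 go.py 0.515 -0.355 0.103 3.6
```

```text
t 5.73 pos [ 0.5175 -0.3592  0.1163] F [-0.3  1.   0.1] gap 0.996
lin [-2.3 -4.5 13.2] rot [ 0.4  -0.31  0.01]
```

Request:
drive_tool(
  linear=[
    [-2.3, -4.5, 0],
    [0, 0, 6],
    [0, 0, 0],
  ],
  rot=[
    [0.4, -0.3, 0],
    [0, 0, 0],
    [0, 0, 0],
  ],
  hand=[85, 85, 85],
)

```text
t: 5.98
tcp_pos: [0.5167, -0.3574, 0.1143]
tool_rot: [1.0, 0.031, 0.002, 0.002]
force: [0.3, -0.2, 0.7]
finger_gap: 0.998
```

```bash
python3 go.py 0.515 -0.355 0.103 3.6
```

```text
t 5.98 pos [ 0.5167 -0.3574  0.1143] F [ 0.3 -0.2  0.7] gap 0.998
lin [-1.5 -2.6 11.3] rot [ 0.24 -0.21 -0.01]
```

Request:
drive_tool(
  linear=[
    [-1.5, -3, 6],
    [-1, -1.5, 6],
    [-0.3, -0.5, 4],
    [0, 0, 0],
  ],
  rot=[
    [0.2, -0.2, 0],
    [0.1, -0.1, 0],
    [0, 0, 0],
    [0, 0, 0],
  ],
  hand=[85, 85, 85, 85],
)

```text
t: 6.32
tcp_pos: [0.5156, -0.3543, 0.1026]
tool_rot: [0.999, 0.032, 0.002, 0.003]
force: [-0.3, -0.2, -0.1]
finger_gap: 0.997
```

```bash
python3 go.py 0.515 -0.355 0.103 3.6
```

```text
t 6.32 pos [ 0.5156 -0.3543  0.1026] F [-0.3 -0.2 -0.1] gap 0.997
lin [-0.6  0.6 -0.4] rot [ 0.35 -0.27  0.01]
```

Request:
drive_tool(
  linear=[
    [0, 0, 0],
    [0, 0, 0],
    [0, 0, 0],
    [0, 0, 0],
    [0, 0, 0],
    [0, 0, 0],
    [0, 0, 0],
    [0, 0, 0],
  ],
  rot=[
    [0, 0, 0],
    [0, 0, 0],
    [0, 0, 0],
    [0, 0, 0],
    [0, 0, 0],
    [0, 0, 0],
    [0, 0, 0],
    [0, 0, 0],
  ],
  hand=[35, 35, 35, 35, 35, 35, 35, 35],
  force=60,
)

```text
t: 6.98
tcp_pos: [0.516, -0.3546, 0.1033]
tool_rot: [0.999, 0.032, 0.003, 0.003]
force: [0.2, 0.5, 0.1]
finger_gap: 0.507
```

Request:
drive_tool(
  linear=[
    [0, 0, -20],
    [0, 0, -30],
    [0, 0, -35],
    [0, 0, -30],
    [1, -20, 0],
    [3, -38, 0],
    [3, -38, 0],
    [3, -38, 0],
    [3, -38, 0],
    [3, -38, 0],
    [3, -38, 0],
    [3, -38, 0],
    [3, -38, 0],
    [3, -38, 0],
    [3, -38, 0],
    [3, -38, 0],
    [2, -20, 0],
    [0, 0, 0],
    [0, 0, 0],
    [0, 0, 0],
  ],
  rot=[
    [0, 0, 0],
    [0, 0, 0],
    [0, 0, 0],
    [0, 0, 0],
    [0, 0, 0],
    [0, 0, 0],
    [0, 0, 0],
    [0, 0, 0],
    [0, 0, 0],
    [0, 0, 0],
    [0, 0, 0],
    [0, 0, 0],
    [0, 0, 0],
    [0, 0, 0],
    [0, 0, 0],
    [0, 0, 0],
    [0, 0, 0],
    [0, 0, -5],
    [0, 0, -5],
    [0, 0, 0],
  ],
  hand=[35, 35, 35, 35, 35, 35, 35, 35, 35, 35, 35, 35, 35, 35, 35, 35, 35, 35, 35, 35],
)

```text
t: 8.65
tcp_pos: [0.5155, 0.1267, 0.2098]
tool_rot: [0.993, 0.12, -0.006, -0.001]
force: [-0.4, -0.1, -3.2]
finger_gap: 0.505
```

```bash
python3 go.py 0.5255 0.123 0.17 13.2; python3 -c "
from h import *
save('top','t1.png',(170,170,290,260),5)"
```

```text
t 8.65 pos [0.5155 0.1267 0.2098] F [-0.4 -0.1 -3.2] gap 0.505
lin [ 9.4  6.1 39.7] rot [-0.15  0.72  0.55]
```

View pics/t1.png

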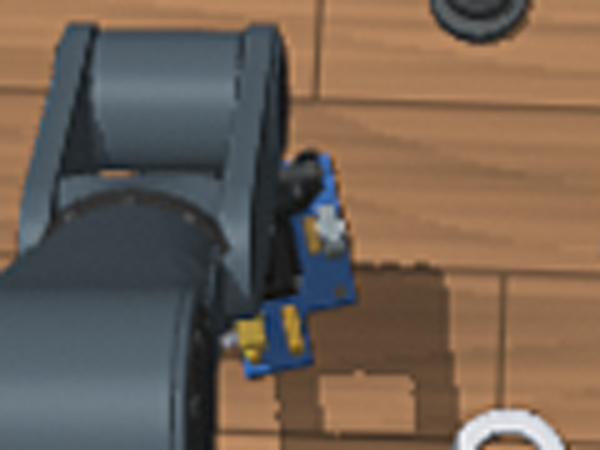

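Request:
drive_tool(
  linear=[
    [9.5, 6, 15],
    [1, 1, 20],
    [1, 1, 20],
    [0, 0, 8],
    [0, 0, 0],
  ],
  rot=[
    [-0.15, 0.72, 0.55],
    [0, 0, 0],
    [0, 0, 0],
    [0, 0, 0],
    [0, 0, 0],
  ],
  hand=[35, 35, 35, 35, 35],
)

```text
t: 9.12
tcp_pos: [0.5291, 0.1193, 0.1447]
tool_rot: [0.994, 0.106, 0.001, 0.0]
force: [0.1, -0.2, -3.9]
finger_gap: 0.502
```

```bash
python3 go.py 0.526 0.1233 0.145 13.2; python3 -c "
from h import *
save('scene','s1.png',(266,140,366,225),6)
for l in('carrier_lug','carrier_mid','dock_fork','dock_home','carrier'):
  for d in cams.spot_point(l,'scene')[:4]: print(l,d)
"
```

```text
t 9.12 pos [0.5291 0.1193 0.1447] F [ 0.1 -0.2 -3.9] gap 0.502
lin [-2.2 -4.5 -0.3] rot [ 0.05 -0.08 -0.99]
carrier_lug {'at': [123.0, 231.1], 'score': 0.93}
carrier_lug {'at': [100.6, 269.6], 'score': 0.89}
carrier_lug {'at': [303.8, 183.4], 'score': 0.85}
carrier_lug {'at': [385.2, 167.8], 'score': 0.17}
carrier_mid {'at': [77.3, 262.7], 'score': 0.87}
carrier_mid {'at': [317.0, 188.9], 'score': 0.61}
carrier_mid {'at': [149.6, 217.7], 'score': 0.57}
dock_fork {'at': [301.1, 190.5], 'score': 0.97}
dock_home {'at': [317.1, 191.0], 'score': 0.85}
dock_home {'at': [314.9, 192.2], 'score': 0.39}
carrier {'at': [147.4, 227.6], 'score': 0.7}
carrier {'at': [78.3, 268.7], 'score': 0.69}
carrier {'at': [314.1, 194.7], 'score': 0.57}
```

View pics/s1.png

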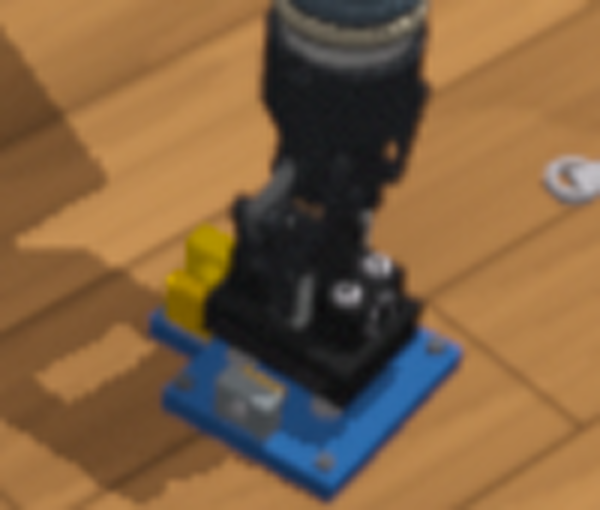

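```bash
python3 - <<'E'
from h import *
a=np.radians(12.2);c,s=np.cos(a),np.sin(a)
P=[(.5291+c*x-s*y,.1193+s*x+c*y,.0414+.057) for x,y in((.0259,.013),(.0259,-.013))]
obs=(np.array([(378,265),(347,293)])+.5)/6-.5+[266,140]
print(proj('scene',P),obs)
for o,p in zip(obs,P): print(ray('scene',o,p[2])-p)
E
python3 go.py 0.526 0.1233 0.135 13.2
```

```text
[[328.24860072 183.64909478]
 [323.24687208 188.36912655]] [[328.58333333 183.75      ]
 [323.41666667 188.41666667]]
[9.33356968e-04 4.93220872e-04 4.16333634e-17]
[4.56736885e-04 2.60685333e-04 1.52655666e-16]
t 9.42 pos [0.5306 0.12   0.1475] F [ 0.6  0.4 -3.6] gap 0.503
lin [-3.9 -4.3 12.5] rot [ 0.12 -0.43 -0.86]
```

Request:
drive_tool(
  linear=[
    [-4, -4.5, 0],
    [-1, -1, 1],
    [0, 0, 0],
  ],
  rot=[
    [0, -0.3, -0.9],
    [0, 0, 0],
    [0, 0, 0],
  ],
  hand=[35, 35, 35],
)

```text
t: 9.67
tcp_pos: [0.5256, 0.124, 0.1487]
tool_rot: [0.993, 0.117, 0.004, 0.002]
force: [-0.1, -2.4, -3.7]
finger_gap: 0.5
```

```bash
python3 go.py 0.526 0.1233 0.135 13.2
```

```text
t 9.67 pos [0.5256 0.124  0.1487] F [-0.1 -2.4 -3.7] gap 0.5
lin [ 0.1  0.7 13.7] rot [ 0.29 -0.4   0.25]
```

Request:
drive_tool(
  linear=[
    [0, 0.5, 5],
    [0, 0, 4],
    [0, 0, 3],
    [0, 0, 0],
  ],
  rot=[
    [0.3, -0.3, 0.2],
    [0, 0, 0],
    [0, 0, 0],
    [0, 0, 0],
  ],
  hand=[35, 35, 35, 35],
)

```text
t: 10.0
tcp_pos: [0.5266, 0.1233, 0.1369]
tool_rot: [0.993, 0.116, 0.002, 0.0]
force: [0.3, -2.6, -2.5]
finger_gap: 0.503
```

```bash
python3 go.py 0.526 0.1233 0.132 13.2
```

```text
t 10.0 pos [0.5266 0.1233 0.1369] F [ 0.3 -2.6 -2.5] gap 0.503
lin [-0.6 -0.2  4.9] rot [ 0.06 -0.25  0.09]
```

```bash
python3 - <<'E'
from h import *
s=manip.sense();print(s["force"],s["ft_torque"])
save('scene','s2.png',(266,140,366,225),6)
s=manip.sense();print(s["force"],s["ft_torque"],s["tcp_pos"])
E
```

```text
[ 0.26575323 -2.64075829 -2.50518713] [-0.45529308 -0.06228067  0.05187856]
[ 0.70476029 -2.77537235 -2.82661567] [-0.48116149 -0.1121979  -0.03471707] [0.52660559 0.12331026 0.1370252 ]
```

View pics/s2.png

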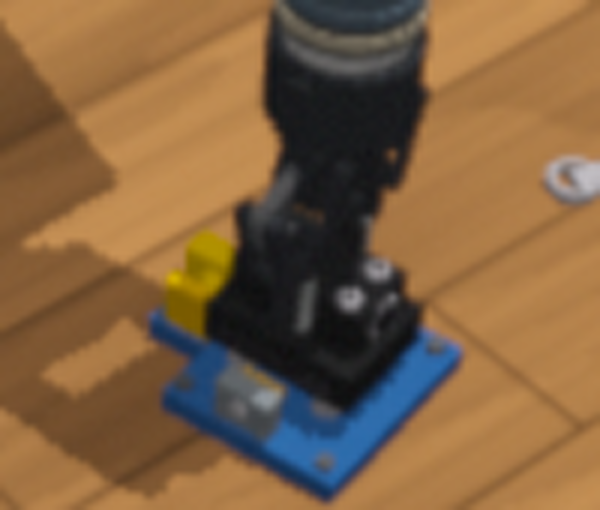

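Request:
drive_tool(
  linear=[
    [0, 2.5, 0],
    [0, 0, 0],
  ],
  rot=[
    [0, 0, 0],
    [0, 0, 0],
  ],
  hand=[35, 35],
)

```text
t: 10.22
tcp_pos: [0.5267, 0.1212, 0.1364]
tool_rot: [0.993, 0.115, 0.001, -0.001]
force: [-0.1, 0.5, -3.9]
finger_gap: 0.505
```

```bash
python3 go.py 0.526 0.1233 0.132 13.2;python3 -c "
from h import *
print(manip.sense()['ft_torque'])"
```

```text
t 10.22 pos [0.5267 0.1212 0.1364] F [-0.1  0.5 -3.9] gap 0.505
lin [-0.2 -2.2  4.4] rot [-0.04 -0.16 -0.  ]
[ 0.06150024 -0.0593085  -0.01907612]
```

Request:
drive_tool(
  linear=[
    [-0.3, 0, 4],
    [0, 0, 3],
    [0, 0, 0],
  ],
  rot=[
    [0, -0.1, 0],
    [0, 0, 0],
    [0, 0, 0],
  ],
  hand=[35, 35, 35],
)

```text
t: 10.47
tcp_pos: [0.5267, 0.1211, 0.1302]
tool_rot: [0.993, 0.115, 0.001, -0.0]
force: [-0.8, -0.2, 3.4]
finger_gap: 0.503
```

```bash
python3 go.py 0.526 0.1233 0.132 13.2;python3 -c "
from h import *
print(manip.sense()['ft_torque'])"
```

```text
t 10.47 pos [0.5267 0.1211 0.1302] F [-0.8 -0.2  3.4] gap 0.503
lin [-0.2 -2.3 -1.8] rot [-0.02 -0.1   0.03]
[-0.22184382  0.21903515  0.06146162]
```

The carrier is at roller height with 7 N of upward support and the side forces small. I'll release it.

Request:
drive_tool(
  linear=[
    [0, 0, -1],
    [0, 0, 0],
    [0, 0, 0],
    [0, 0, 0],
    [0, 0, 0],
    [0, 0, 0],
    [0, 0, -20],
    [0, 0, -25],
    [0, 0, -25],
    [0, 0, -20],
    [0, 0, 0],
  ],
  rot=[
    [0, 0, 0],
    [0, 0, 0],
    [0, 0, 0],
    [0, 0, 0],
    [0, 0, 0],
    [0, 0, 0],
    [0, 0, 0],
    [0, 0, 0],
    [0, 0, 0],
    [0, 0, 0],
    [0, 0, 0],
  ],
  hand=[62, 62, 62, 62, 62, 62, 62, 62, 62, 62, 62],
)

```text
t: 11.38
tcp_pos: [0.526, 0.1218, 0.2231]
tool_rot: [0.993, 0.114, -0.001, -0.001]
force: [0.4, 0.0, 0.7]
finger_gap: 0.728
```

```bash
python3 go.py 0.526 0.1233 0.160 13.2; python3 -c "
from h import *
save('scene','s3.png',(266,140,366,225),6)"
```

```text
t 11.38 pos [0.526  0.1218 0.2231] F [0.4 0.  0.7] gap 0.728
lin [ 0.5 -1.3 63.1] rot [-0.18  0.1  -0.07]
```

View pics/s3.png

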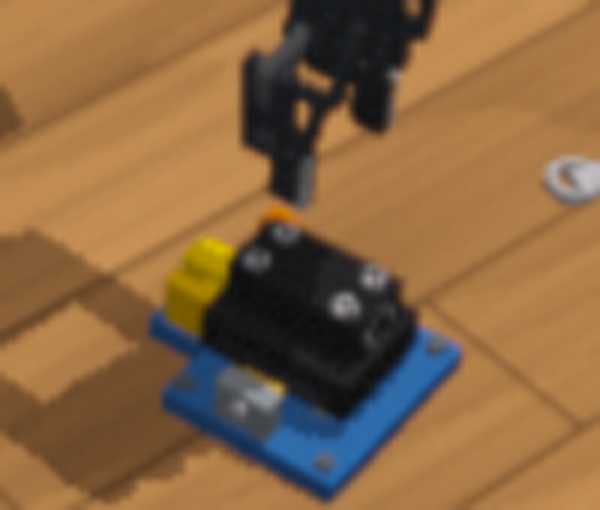

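The carrier is level and proud on the rollers, with bolts at crop (287,233), (257,260), (376,278) and (345,305) and the lug in the fork. Next I'll fit its pose, close the fingers and press.

```bash
cat > cf.py <<'E'
from fit import *
def cfit(pts,o,sc,z):
    u=(np.array(pts)+.5)/sc-.5+o
    M=np.array([(26.9,13,0),(26.9,-13,0),(-26.9,13,0),(-26.9,-13,0)])/1e3+[0,0,z+.057]
    p,r=fit([("scene",M,u)],[.525,.122,.23]);print("z",z,p[:2].round(4),np.degrees(p[2]).round(2),r.round(2))
E
python3 -c "
from cf import *
for z in(.016,.029): cfit([(376,278),(345,305),(287,233),(257,260)],[266,140],6,z)"
```

```text
z 0.016 [0.5175 0.131 ] 13.66 [-0.33 -0.06  0.13  0.18 -0.01 -0.1   0.2  -0.02]
z 0.029 [0.5267 0.1212] 13.5 [-0.19 -0.02  0.18  0.27 -0.06 -0.19  0.07 -0.06]
```

Request:
drive_tool(
  linear=[
    [0, 0, 10],
    [0, 0, 10],
    [0, 0, 0],
    [0, 0, 0],
    [0, 0, 0],
    [0, 0, 0],
    [0, 0, 0],
    [0, 0, 0],
  ],
  rot=[
    [0, 0, 0],
    [0, 0, 0],
    [0, 0, 0],
    [0, 0, 0],
    [0, 0, 0],
    [0, 0, 0],
    [0, 0, 0],
    [0, 0, 0],
  ],
  hand=[0, 0, 0, 0, 0, 0, 0, 0],
)

```text
t: 12.1
tcp_pos: [0.5214, 0.1216, 0.1927]
tool_rot: [0.993, 0.114, -0.009, -0.002]
force: [-0.3, -0.1, 0.8]
finger_gap: 0.001
```

```bash
python3 go.py 0.525 0.1220 0.160 13.2
```

```text
t 12.1 pos [0.5214 0.1216 0.1927] F [-0.3 -0.1  0.8] gap 0.001
lin [ 4.2  0.7 32.7] rot [-0.37  0.98 -0.1 ]
```

Request:
drive_tool(
  linear=[
    [4.5, 1, 10],
    [1, 0.5, 5],
    [0, 0, 0],
  ],
  rot=[
    [-0.37, 0.98, 0],
    [0, 0, 0],
    [0, 0, 0],
  ],
  hand=[0, 0, 0],
)

```text
t: 12.35
tcp_pos: [0.5276, 0.1214, 0.1779]
tool_rot: [0.993, 0.114, 0.001, 0.0]
force: [0.6, -0.2, 0.1]
finger_gap: 0.0
```

```bash
python3 go.py 0.5255 0.1215 0.158 13.2
```

```text
t 12.35 pos [0.5276 0.1214 0.1779] F [ 0.6 -0.2  0.1] gap 0.0
lin [-2.1 -0.6 19.9] rot [ 0.03 -0.12 -0.1 ]
```

Request:
drive_tool(
  linear=[
    [-2, -0.6, 10],
    [-0.5, 0, 6],
    [0, 0, 4],
    [0, 0, 3],
    [0, 0, 0],
  ],
  rot=[
    [0, 0, 0],
    [0, 0, 0],
    [0, 0, 0],
    [0, 0, 0],
    [0, 0, 0],
  ],
  hand=[0, 0, 0, 0, 0],
)

```text
t: 12.77
tcp_pos: [0.5263, 0.1214, 0.1558]
tool_rot: [0.993, 0.114, 0.002, 0.0]
force: [-1.0, -0.1, 3.4]
finger_gap: 0.0
```

Contact at 3.4 N. I'll press further in small steps.

Request:
drive_tool(
  linear=[
    [0, 0, 4],
    [0, 0, 4],
    [0, 0, 4],
  ],
  rot=[
    [0, 0, 0],
    [0, 0, 0],
    [0, 0, 0],
  ],
  hand=[0, 0, 0],
)

```text
t: 13.02
tcp_pos: [0.5281, 0.1215, 0.1469]
tool_rot: [0.993, 0.114, 0.005, 0.0]
force: [-0.0, -0.0, -0.1]
finger_gap: 0.004
```

Request:
drive_tool(
  linear=[
    [0, 0, 4],
    [0, 0, 3],
    [0, 0, 0],
  ],
  rot=[
    [0, 0, 0],
    [0, 0, 0],
    [0, 0, 0],
  ],
  hand=[0, 0, 0],
)

```text
t: 13.27
tcp_pos: [0.5285, 0.1216, 0.1459]
tool_rot: [0.993, 0.115, 0.006, 0.001]
force: [0.2, -0.1, -0.4]
finger_gap: 0.002
```

Request:
drive_tool(
  linear=[
    [0, 0, 5],
    [0, 0, 5],
    [0, 0, 4],
  ],
  rot=[
    [0, 0, 0],
    [0, 0, 0],
    [0, 0, 0],
  ],
  hand=[0, 0, 0],
)

```text
t: 13.52
tcp_pos: [0.529, 0.1217, 0.1446]
tool_rot: [0.993, 0.115, 0.008, 0.001]
force: [-6.7, -1.7, 26.0]
finger_gap: 0.002
```

Force rose to 26 N at exactly the home height, so it has snapped home. Retreat and go to the pin side.

Request:
drive_tool(
  linear=[
    [0, 0, -15],
    [0, 0, -25],
    [0, 0, -15],
    [0, 0, 0],
    [-16, -26, 0],
    [-16, -26, 0],
    [-16, -26, 0],
    [-16, -26, 0],
    [0, 0, 0],
  ],
  rot=[
    [0, 0, 0],
    [0, 0, 0],
    [0, 0, 0],
    [0, 0, 0],
    [0, 0, 0],
    [0, 0, 0],
    [0, 0, 0],
    [0, 0, 0],
    [0, 0, 0],
  ],
  hand=[0, 0, 0, 0, 0, 0, 0, 0, 0],
)

```text
t: 14.27
tcp_pos: [0.4406, 0.2091, 0.1967]
tool_rot: [0.994, 0.112, 0.009, 0.002]
force: [-1.0, 0.3, 0.3]
finger_gap: -0.001
```

```bash
python3 go.py 0.439 0.209 0.094 13.3; python3 - <<'E'
from h import *
save('scene','s4.png',(266,130,366,225),6)
for d in cams.spot_point('pin_head','scene')[:3]: print(d,ray('scene',d['at'],.029))
E
```

```text
t 14.27 pos [0.4406 0.2091 0.1967] F [-1.   0.3  0.3] gap -0.001
lin [ -3.4  -0.9 102.6] rot [ 0.34 -1.01 -0.44]
{'at': [313.5, 176.7], 'score': 0.6} [0.4502063  0.17621571 0.029     ]
```

View pics/s4.png

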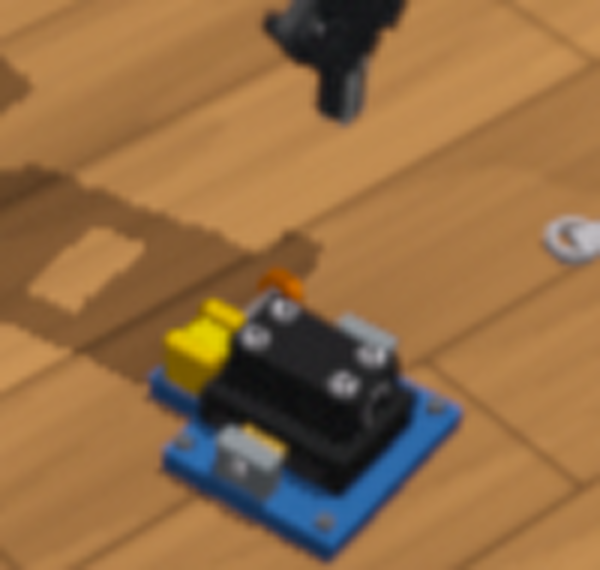

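The carrier now sits flat between the cheeks with its lug in the fork. The orange pin head is at crop (280,285) and the finger tips are clear of it. Lowering.

```bash
python3 -c "
from cf import *
cfit([(373,353),(344,383),(285,308),(255,337)],[266,130],6,.016)"
```

```text
z 0.016 [0.5256 0.1222] 14.12 [-0.09  0.11  0.06 -0.07 -0.1   0.06  0.14 -0.1 ]
```

Request:
drive_tool(
  linear=[
    [-3.4, -1, 25],
    [-0.5, 0, 30],
    [0, 0, 25],
    [0, 0, 10],
    [0, 0, 0],
  ],
  rot=[
    [0.34, -1, -0.44],
    [0, 0, 0],
    [0, 0, 0],
    [0, 0, 0],
    [0, 0, 0],
  ],
  hand=[0, 0, 0, 0, 0],
)

```text
t: 14.78
tcp_pos: [0.4508, 0.2057, 0.1026]
tool_rot: [0.993, 0.114, 0.009, 0.0]
force: [0.2, 0.4, -0.3]
finger_gap: 0.002
```

```bash
python3 go.py 0.439 0.209 0.094 13.3
```

```text
t 14.78 pos [0.4508 0.2057 0.1026] F [ 0.2  0.4 -0.3] gap 0.002
lin [-10.9  -5.9   8.4] rot [ 0.13 -1.04 -0.19]
```

Request:
drive_tool(
  linear=[
    [-10, -5, 5],
    [-3, -2, 4],
    [0, 0, 2],
    [0, 0, 0],
  ],
  rot=[
    [0, -1, 0],
    [0, -0.3, 0],
    [0, 0, 0],
    [0, 0, 0],
  ],
  hand=[0, 0, 0, 0],
)

```text
t: 15.12
tcp_pos: [0.438, 0.2082, 0.0899]
tool_rot: [0.994, 0.112, -0.003, 0.002]
force: [-0.5, -0.4, -0.1]
finger_gap: -0.0
```

```bash
python3 go.py 0.439 0.209 0.094 13.3
```

```text
t 15.12 pos [0.438  0.2082 0.0899] F [-0.5 -0.4 -0.1] gap -0.0
lin [ 1.1 -0.6 -4.2] rot [ 0.15  0.32 -0.4 ]
```

Request:
drive_tool(
  linear=[
    [1, 8, -4],
    [0, 8, 0],
    [0, 8, 0],
    [0, 6, 0],
    [0, 6, 0],
    [0, 6, 0],
  ],
  rot=[
    [0, 0.3, -0.4],
    [0, 0, 0],
    [0, 0, 0],
    [0, 0, 0],
    [0, 0, 0],
    [0, 0, 0],
  ],
  hand=[0, 0, 0, 0, 0, 0],
)

```text
t: 15.62
tcp_pos: [0.4503, 0.1651, 0.0968]
tool_rot: [0.993, 0.117, 0.003, 0.001]
force: [-0.8, 2.7, -2.1]
finger_gap: 0.003
```

```bash
cat > pf.py <<'E'
from h import *
s=manip.sense();a=np.radians(13.4);d=(s["tcp_pos"]-[.5252,.1218,0])*1e3
print("dock frame",(np.cos(a)*d[0]+np.sin(a)*d[1]).round(1),(-np.sin(a)*d[0]+np.cos(a)*d[1]).round(1),d[2].round(1),s["force"].round(1))
E
python3 pf.py;python3 go.py 0.439 0.209 0.094 13.3
```

```text
dock frame -62.8 59.4 96.8 [-0.8  2.7 -2.1]
t 15.62 pos [0.4503 0.1651 0.0968] F [-0.8  2.7 -2.1] gap 0.003
lin [ -0.8 -45.4   2.7] rot [ 0.11 -0.31  0.09]
```

Request:
drive_tool(
  linear=[
    [0, 5, 1],
    [0, 5, 0],
    [0, 4, 0],
    [0, 4, 0],
  ],
  rot=[
    [0, 0, 0],
    [0, 0, 0],
    [0, 0, 0],
    [0, 0, 0],
  ],
  hand=[0, 0, 0, 0],
)

```text
t: 15.95
tcp_pos: [0.4547, 0.1464, 0.0961]
tool_rot: [0.993, 0.114, 0.003, -0.001]
force: [-3.7, 37.3, 2.4]
finger_gap: -0.003
```

```bash
python3 pf.py
```

```text
dock frame -62.8 40.3 96.1 [-3.7 37.3  2.4]
```

Hard stop with 37 N where the head should be seated. Backing off and checking.

Request:
drive_tool(
  linear=[
    [0, -6, 0],
    [0, -15, 0],
    [0, -30, 0],
    [0, -30, -10],
    [0, -20, -30],
    [0, -20, -35],
    [0, -20, -35],
    [0, 0, 0],
  ],
  rot=[
    [0, 0, 0],
    [0, 0, 0],
    [0, 0, 0],
    [0, 0, 0],
    [0, 0, 0],
    [0, 0, 0],
    [0, 0, 0],
    [0, 0, 0],
  ],
  hand=[0, 0, 0, 0, 0, 0, 0, 0],
)

```text
t: 16.62
tcp_pos: [0.4248, 0.2856, 0.2083]
tool_rot: [0.994, 0.112, 0.003, 0.0]
force: [1.6, -0.3, 0.0]
finger_gap: 0.001
```

```bash
python3 - <<'E'
from h import *
for n in('scene','top'):
    im=cams.snapshot(n)[:,:,::-1]
    x,y=(276,155) if n=='scene' else (185,195)
    cv2.imwrite(f'pics/f_{n}.png',cv2.resize(im[y:y+60,x:x+66].copy(),None,fx=6,fy=6,interpolation=cv2.INTER_CUBIC))
cv2.imwrite('pics/f.png',np.hstack([cv2.imread('pics/f_scene.png'),cv2.imread('pics/f_top.png')]))
print(manip.sense()['force'],manip.sense()['tcp_pos'])
a=np.radians(13.4)
for y in(.0285,.0345): print(y,proj('scene',[[.5252-.06*np.cos(a)-y*np.sin(a),.1218-.06*np.sin(a)+y*np.cos(a),.029]]),proj('top',[[.5252-.06*np.cos(a)-y*np.sin(a),.1218-.06*np.sin(a)+y*np.cos(a),.029]]))
for n in('scene','top'): print(n,[(d['at'],d['score']) for d in cams.spot_point('pin_head',n)])
E
```

```text
[-0.06921496 -0.12281119 -0.46514641] [0.42296944 0.28264983 0.204212  ]
0.0285 [[306.17640799 183.74220291]] [[215.43880012 237.1311694 ]]
0.0345 [[307.25403925 182.72453375]] [[213.71971894 237.47134835]]
scene []
top []
```

View pics/f.png

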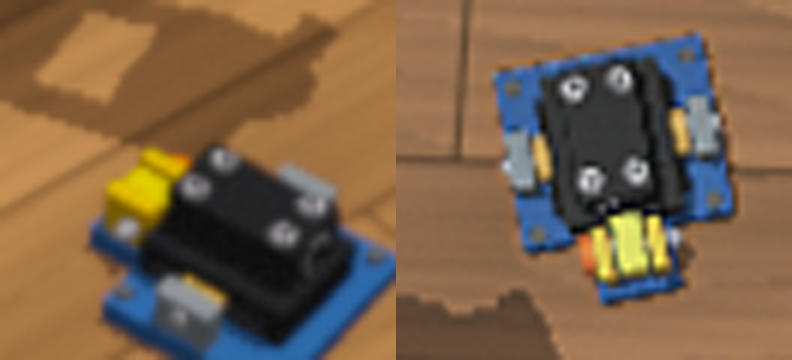

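The pin head is against the +y ear at crop (588,255), its tip shows through the -y ear in both views, and the carrier is flat. Handing in.

```bash
python3 -c "
from h import *
print(order.sign_off())"
```

```text
the job is handed in; nothing more can be done
None
```

The job is done and handed in at about 17 s of the 51 s allowed. The small black carrier is home on the station with the locking pin pushed fully through.

1. **Placing:** I gripped the tower, set the carrier on the studs and let go. It stood level and proud on the spring rollers.
2. **Pressing home:** I pressed on the middle of the top and it snapped over the rollers. A second press met 26 N at exactly the home height, so it is flat on the station.
3. **Locking pin:** I pushed the pin in until it stopped hard at 37 N. The last pictures from both cameras show the head against the +y fork ear and the tip showing beyond the -y ear.

At the end the gripper was clear, with force readings near zero. The arm did not go near the grey carrier or the other loose things.

Some checks disagreed or failed:
- **Station position:** the two cameras differed by about 2.5 mm in x, and the blue plate's outline sat about 3 mm off the studs. I went by the studs.
- **Contact while lowering:** there was a light side contact of about 2.6 N, which a shift of about 2 mm cleared.
- **Final pin check:** the network found no pin head in the last pictures. That check rests on the pictures and the force stop.

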